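# Clamp the pole-rest post with the clicking knob

## Robot

A 7-joint arm with a two-finger parallel gripper is mounted at the origin on the work surface. World frame = base frame: x ahead of the robot, y to its left, z up, the work surface at z = 0. Lengths are in m, angles in rad, forces in N, time in s.
With the tool pointing down it reaches from about 0.4 to 0.875 m from the base axis. Payload 6.5 kg.
Tool frame: the origin (TCP) lies midway between the tips of the shut fingers; the grasp point (between the pads) lies 19 mm behind it; y points along the fingers, x is the direction in which the jaws open and shut, and the axes are right-handed (so a half turn about y gives the same grasp; the last joint's range is limited). The gripper opens to 85 mm and grips with 20 to 120 N. Pads are 22 mm wide; open, the fingers measure 114 mm over their backs; the gripper's body (76 mm by 85 mm) begins 54 mm behind the grasp point. The pads swing forward as they close: fully open they stand 13 mm farther back than shut.
Start: joints at [-0.066, 0.536, -0.004, 1.538, 0.003, 1.067, -0.071], TCP at [0.65, 0, 0.231] pointing down, gripper open.
Joint ranges: [-2.7, 2.7], [-0.37, 2.16], [-1.27, 1.26], [0.24, 2.4], [-1.31, 4.45], [0.19, 1.91], [-2.76, 2.76]. Speed limits (rad/s): [2.39, 2.39, 3.14, 3.14, 3.14, 3.14, 3.14].

## Interface

Orientations are given as a rotation vector (axis times angle).
In Python, from workcell import telemetry, snapshot, get_calibration, ticket, regions_of gives the robot as it stands. The module is installed in compiled form; this text tells all that it offers.
- The arm moves only by the tool play_rows, never from a script. Its argument "steps" is text: rows parted by semicolons, each of 6 numbers parted by spaces: the shift along the tool's x, y, z in mm, then the turn, a rotation vector about the tool's x, y, z in rad. In form: tx ty tz rx ry rz; .... A call has exactly 5 rows; each row shifts and turns the commanded pose from where the row before left it, along the tool's axes as they then stand; what a row does not reach is not made up. A row lasts 1/12 s, in which the tool goes at most 41.7 mm and 7.16 degrees, less where a joint would pass 70% of its speed; a pose out of reach is approached as far as the arm can. A call is refused whole if a number of a shift passes 41.7 or a number of a turn 0.125, either way. A call with a gripper value outside its range is refused whole. "hand" is the finger opening in mm, from 0 to 85.4, set as the call begins (left out, the last holds). The fingers move at their own pace and stop on an object; "force" is the grip in N (left out, the last holds). Time passes only in rows, so rows that do not move let the fingers close, or fill a call up. It gives the time, the measured TCP pose, the force and the opening at its end, in the units of the state.
- telemetry.get_state(): the state, without advancing time (a new reading comes with each control period).
- snapshot(name): name is "scene" or "side" or "wrist"; returns the picture (420x560x3 uint8, red, green, blue); there is no depth.
- get_calibration(name): a dict with "K" (3x3 intrinsics, pixels), "R" (3x3) and "t" (3): a world point X has camera coordinates R X + t; the wrist camera has in their place "T_tool_cam" (4x4, takes a point from camera to tool coordinates, whose origin is the TCP and whose axes are the tool frame's). Camera axes: x right, y down, z forward; pixel columns grow to the right and rows downward; lengths in m; the calibration is good to about 2 mm. A picture is of the moment at which its call begins: read the wrist's pose just before it. get_calibration takes no time and is no camera call.
- ticket.hand_in(): hands the job in, once; it reports no verdict.
Trained networks look in the newest picture that a camera, given by its name, has taken for a name from the list of things; names that differ only in an ending like _2 or _b are one class to them, and where a whole thing is asked for, a point or a joint stands for the part that bears it (a point fixed in the world has none). Each returns a list of dicts, best first, with "score" (0 to 1); they miss things now and then, are a little off and sometimes report something else, mostly with a low value. They report only what shows in the picture. A call takes as long as a camera call. They do not tell look-alikes from the thing itself.
- regions_of(camera, query): "mask" (420x560 bool, what is visible of it) and "rect" ([centre column, centre row, width, height] in pixels, round what is visible of it).
The state is a dict: "time_s": time; "joints": joint angles; "qvel": joint speeds; "effort": joint torques, N m; "tcp_pos": TCP position; "tool_rot": TCP orientation; "ft_force": force on the tool from outside, world axes, zero at the start; "moment": the same for the moment, N m; "width": finger opening in m.
Only numpy, scipy, OpenCV 4.12 (cv2) and the standard library are available. Lean on these libraries where they do the work, as an engineer would, in place of code of your own. Each camera call takes 0.05 s, during which the arm holds its last target.

## Task

Take the steel post with the forked top out of its wooden block and stand it in the open socket of the aluminium clamp, pushed all the way down on its collar. Then turn the clamp's round knob clockwise (seen from above) until its clutch slips and clicks, and stop at that first click, before there is a second one. Leave the post standing upright and gripped fast in the clamp, let go of everything, and leave the other things on the shelf where they are.

Things in the scene. Friction and masses are not known exactly. Their poses are not given: they have to be found in the camera images.
- clamp: Cast aluminium clamp screwed to the shelf (fixed): housing 60 mm along its x, 165 mm along its y (-85 to +80), 60 mm high, on a base plate 100 x 150 mm, 4 mm thick. Origin on the shelf under the middle; z up. The knob stands on top at y = -55 mm; the socket opens upward near the +y end, its mouth level with the housing top at z = 60 mm.
- socket (a point): Point in the plane of the socket's mouth where the post's axis must go; axes as the clamp. Socket 21 mm wide along x (2.5 mm clear each side of the 16 mm shank), 48 mm deep; along y the shank has 2 mm to the end wall at +y and at least 2 mm to the jaw at the start. When gripped, the post stands about 2 mm beyond this point towards +y.
- jaw_port (a point): Fixed point in the socket's mouth on its -y edge, over the place where the black rubber jaw (top 10 mm below) comes out of the housing. Turning the knob clockwise drives the jaw towards +y, 6 mm per rad, against the post, which it then presses on the end wall. Its start is not known beforehand: 4 to 15 mm to go.
- knob_grip (a point): Point on the knob's vertical axis, 88 mm above the shelf, where to grip. Round fluted grey plastic knob, 50 mm diameter, from 67 to 103 mm above the shelf, 103 mm (along the clamp's y) from the socket point. It turns without end, may be gripped at any yaw, and may be let go and regripped. Clockwise from above tightens. A 30 N grip turns it without slipping.
- knob_top (a point): Middle of the knob's top face, 103 mm above the shelf. How it feels: friction about 0.24 N m until the jaw has the post on the wall (at rest between steps it may read with either sign), then the torque climbs by 0.4 to 0.5 N m within about 0.4 rad, and the clutch slips: at each click, every 0.39 rad, it falls by about 0.3 N m within 0.15 rad, then climbs again.
- telltale (a joint): Tell-tale pin in the middle of the knob's top, 12 mm wide, 1.5 mm proud; in m: 0 at the start, creeps up 0.12 mm for each click (0.3 mm per rad of slip; the first click counts at 0.2 rad of slip, the second at 0.57). Far too little to be seen or told from the reading noise; the judge counts the clicks by it. The click has to be felt in the turning torque.
- block: Dark wooden storage block, fixed, 75 x 75 x 55 mm high, with a hole 23 mm wide and 48 mm deep in the middle of its top, in which the post is kept at the start. Origin under its centre.
- post: Steel pole-rest post, 0.16 kg, loose, upright in the block at the start. Origin at the middle of its foot, z up. Round shank 16 mm diameter, foot tapered from 9 mm over the lowest 7 mm, up to z = 46 mm; collar 34 mm diameter from 46 to 52 mm; round stem 16 mm diameter to 100 mm; then a U fork 38 mm along x, 16 mm along y, up to 124 mm. Home in block or socket it rests on its collar, origin 46 mm below the mouth.
- post_grip (a point): Point on the post's axis at z = 78 mm, the middle of the stem, where to grip it; grip across y so that the fingers pass beside the fork. Axes as the post.
- jug: Closed white detergent jug, 85 x 150 x 250 mm, loose, leave alone. Origin under its middle.
- peg_ring: Flat plastic peg ring lying on the shelf, 134 mm diameter with six pegs sticking out to 222 mm, 10 mm high, loose, leave alone. Origin under its middle.
- comb: Steel lint comb lying on the shelf, about 40 x 155 x 8 mm, long along its y, loose, leave alone. Origin near its middle.
- soap_dish: Ceramic soap dish with a bar of soap, 105 x 75 x 28 mm, loose, leave alone. Origin under its middle.
- peg_a: Plastic clothes peg, 75 x 11 x 12 mm, loose, leave alone. Origin under its middle.
- peg_b: Second clothes peg like the first, leave alone.
There are look-alikes about, which are no part of the job. What is shaped like the clamp but orange is not meant.

How it is judged:
On the way, in this order (a step that is already met when the one before it is completed fails the run):
1. the post stands home on its collar in the socket, released, before the clutch has clicked (horizontal distance between post and socket below 0.009 m and z of post in the frame of socket below -0.043 m and angle between post's own z axis and vertical below 0.08 rad and contact force between the fingers and post below 0.2 N and value of joint telltale below 4e-05 m), for 0.2 s.
2. the clutch has clicked with the post home (horizontal distance between post and socket below 0.009 m and z of post in the frame of socket below -0.043 m and angle between post's own z axis and vertical below 0.08 rad and value of joint telltale above 6e-05 m).
At the end, for the whole second after the job is handed in: Post upright (0.08 rad) in the socket, within 9 mm of the socket point, down on its collar (3 mm), pressed by the jaw on the end wall (summed contact force over 30 N), at rest; the clutch has clicked once, not twice (tell-tale 0.06 to 0.165 mm); bystanders within 20 mm of their starts (all of step 2 and value of joint telltale below 0.000165 m and contact force between clamp and post above 30 N and y of post in the frame of socket above 0.0005 m and linear speed of post below 0.01 m/s); the robot touches nothing.
It fails at once if the knob was turned on to a second click (value of joint telltale above 0.00017 m).
It fails at once if the post was rammed or levered in the clamp (over 180 N) (contact force between post and clamp above 180 N).
It fails at once if another thing on the shelf was moved by more than 20 mm (distance of any of jug, peg_ring, comb, soap_dish, peg_a, peg_b from where it was at the start of the episode above 0.02 m).
It also fails if it takes over 72 s, if anything falls off the work surface, if the arm or the gripper's body presses on something with over 40 N, if the wrist force passes 120 N, or if a joint passes its speed limit or range.

## Working session

There is one attempt and no reset: what is moved stays moved. The work goes in short steps, Python scripts to look and compute and a tool call to move; the robot and the scene stay as the last step left them, time stands still between calls to the robot, and variables do not carry over. Pictures are saved under pics/ and viewed, and the job is handed in when it is done.

Besides the shell and the picture viewer there is one more tool, called after "Emit:" by a JSON object that holds its "name" and its "arguments". play_rows: Moves the arm, as the interface text tells. Its arguments: {"type":"object","properties":{"steps":{"type":"string"},"hand":{"type":"number"},"force":{"type":"number"}},"required":["steps"]}

```bash
mkdir -p pics; ls; python3 - <<'E'
from workcell import telemetry, snapshot, get_calibration, regions_of
import cv2,json
s=telemetry.get_state(); print(s)
for n in ["scene","side","wrist"]:
    im=snapshot(n); cv2.imwrite(f"pics/{n}0.png",im[:,:,::-1])
    c=get_calibration(n); print(n,{k:v.tolist() if hasattr(v,'tolist') else v for k,v in c.items()})
    for q in ["clamp","block","post","knob_top"]:
        for r in regions_of(n,q)[:3]: print(n,q,round(r["score"],2),[round(float(v),1) for v in r["rect"]])
E
```

```text
pics
{'time_s': 0.0, 'joints': array([-0.06622773,  0.53717896, -0.00444912,  1.53888894,  0.00257576,
        1.06725852, -0.0712268 ]), 'qvel': array([-0.0008423 , -0.00034731, -0.00052376,  0.00231024, -0.0016752 ,
       -0.00163216,  0.00038289]), 'effort': array([-4.51575825e-04, -5.83398092e+01,  1.04865700e+00, -2.59097242e+01,
        1.23920938e-02,  9.44124302e-03, -7.87308863e-06]), 'tcp_pos': array([6.49369420e-01, 1.33346054e-05, 2.30398507e-01]), 'tool_rot': array([-1.57089623e+00,  1.29985206e-03,  1.41015851e-03]), 'ft_force': array([ 0.41116939, -0.02202911,  0.02822491]), 'moment': array([ 0.02692277,  0.05200535, -0.00446464]), 'width': 0.08514334816256322}
scene {'K': [[476.22245896621166, 0.0, 272.39627023612], [0.0, 476.22245896621166, 200.98031011902464], [0.0, 0.0, 1.0]], 'R': [[0.5669177518439806, 0.8236952471008029, 0.011419393491500974], [0.7030957021195701, -0.4765973150958691, -0.5277418241000026], [-0.42925597992940745, 0.3072151349575015, -0.8493280665019192]], 't': [-0.2827531917715317, -0.3457072072763261, 1.8103462234186458]}
scene clamp 0.81 [181.1
[... 1078 characters left out ...]
.9]
wrist {'K': [[336.2995636739149, 0.0, 276.2021453065986], [0.0, 336.2995636739149, 211.38034461568273], [0.0, 0.0, 1.0]], 'T_tool_cam': [[0.9999998101360571, 0.0005999565324881817, -0.00014064140964514753, -0.0005496635039854425], [0.0003228818928379769, -0.31574824404354934, 0.9488429491389476, -0.14367739368249477], [0.0005248572475060279, -0.9488428143984499, -0.315748377809444, 0.08158411584023192], [0.0, 0.0, 0.0, 1.0]]}
wrist clamp 0.93 [24.8, 335.9, 49.5, 78.5]
wrist clamp 0.84 [151.2, 295.2, 92.9, 118.7]
wrist clamp 0.8 [291.9, 361.4, 89.5, 59.5]
wrist block 0.96 [179.9, 25.1, 104.0, 49.7]
wrist post 0.22 [151.9, 294.9, 95.7, 116.4]
wrist knob_top 0.27 [149.3, 294.9, 91.4, 117.8]
```

View pics/scene0.png

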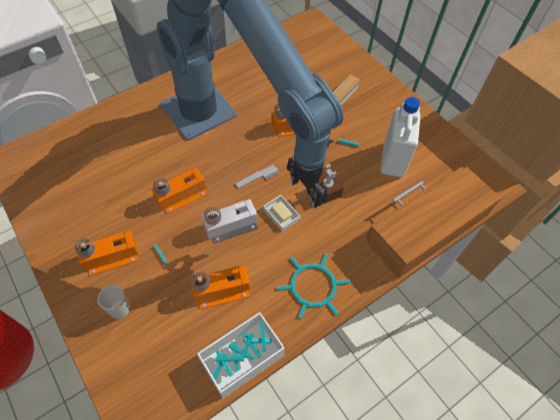

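View pics/side0.png

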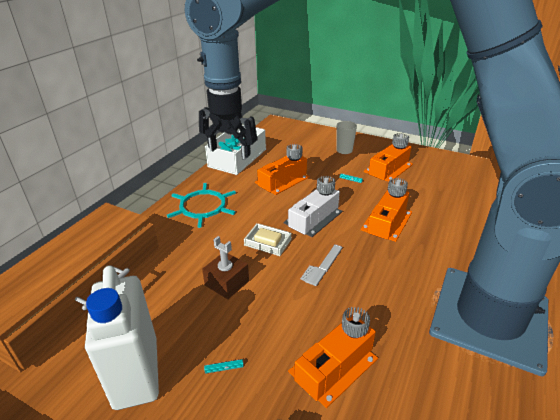

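View pics/wrist0.png

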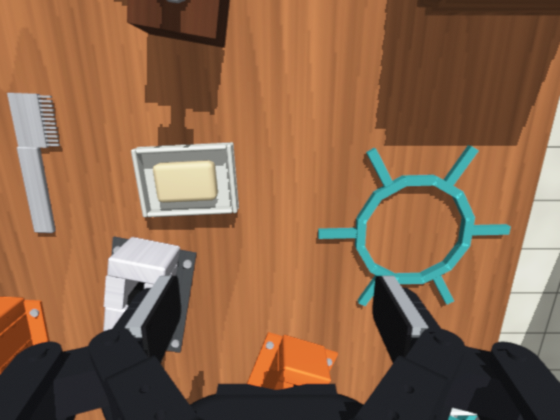

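```bash
cat > h.py <<'E'
import numpy as np, cv2
from scipy.spatial.transform import Rotation as Rn
from workcell import telemetry, snapshot, get_calibration, regions_of
def cam(n,s=None):
    c=get_calibration(n);K=np.array(c["K"])
    if n!="wrist": return K,np.array(c["R"]),np.array(c["t"])
    s=s or telemetry.get_state()
    T=np.eye(4);T[:3,:3]=Rn.from_rotvec(s["tool_rot"]).as_matrix();T[:3,3]=s["tcp_pos"]
    W=np.linalg.inv(T@np.array(c["T_tool_cam"])); return K,W[:3,:3],W[:3,3]
def proj(c,X):
    K,R,t=c;p=(R@np.atleast_2d(X).T).T+t;q=(K@p.T).T;return q[:,:2]/q[:,2:]
def onplane(c,uv,z):
    K,R,t=c;o=-R.T@t;d=R.T@np.linalg.solve(K,[uv[0],uv[1],1]);return o+d*(z-o[2])/d[2]
def crop(src,dst,u,v,w,h,f):
    im=cv2.imread(src);u,v=int(u),int(v);a=max(u,0);b=max(v,0)
    cv2.imwrite(dst,cv2.resize(im[b:v+h,a:u+w],None,fx=f,fy=f,interpolation=cv2.INTER_CUBIC))
E
python3 - <<'E'
from h import *
crop("pics/scene0.png","pics/c1.png",190,150,160,100,5)
crop("pics/side0.png","pics/c2.png",190,160,160,120,5)
S=cam("scene");D=cam("side")
print("knob",onplane(S,(213,210),.103),onplane(D,(326,182),.103))
print("block top",onplane(S,(330,178),.055),onplane(D,(225,270),.055))
print("post fork",onplane(S,(329,170),.12))
E
```

```text
knob [ 0.47071127 -0.20296549  0.103     ] [ 0.46669231 -0.19244724  0.103     ]
block top [0.55513721 0.19314132 0.055     ] [0.55669621 0.18726866 0.055     ]
post fork [0.56007804 0.17575673 0.12      ]
```

View pics/c1.png

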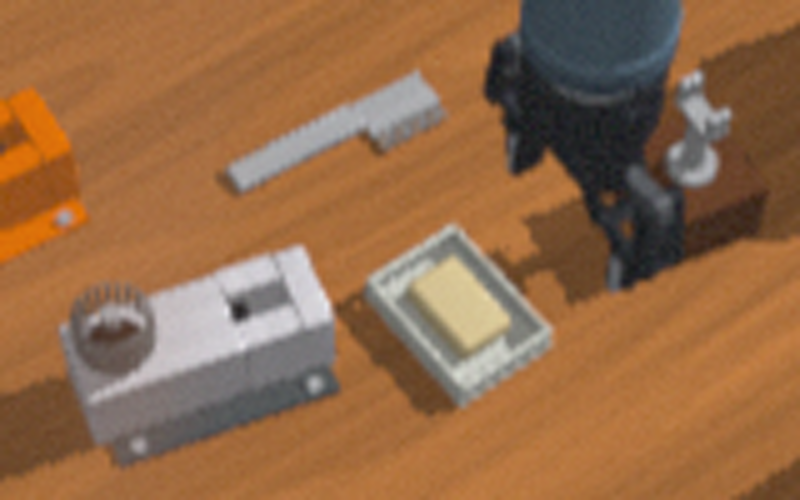

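View pics/c2.png

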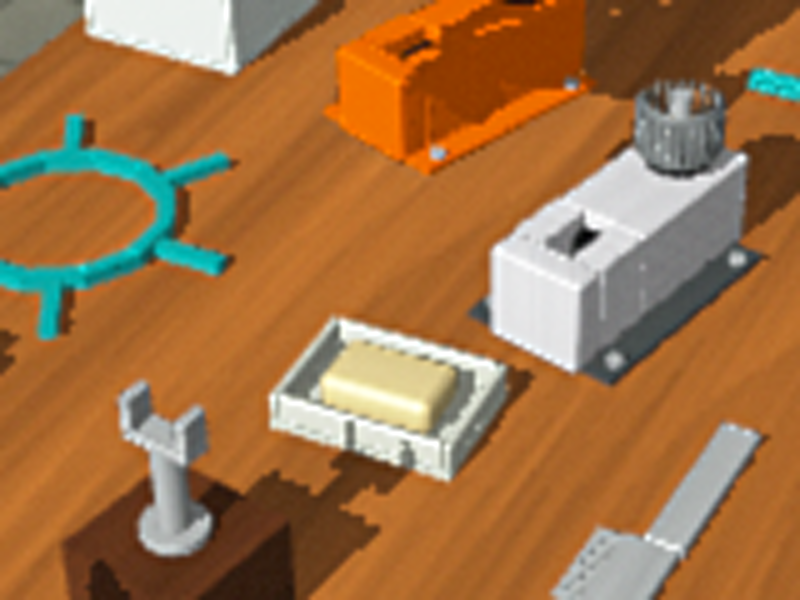

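```bash
python3 - <<'E'
from h import *
S=cam("scene");D=cam("side")
for n,c,u in [("S farleft",S,(250,199.6)),("S right",S,(256.4,214)),("S knobend L",S,(203,216)),("S knobend R",S,(208.5,232)),("D L",D,(288.4,210)),("D R",D,(306.6,217)),("D knob end",D,(339,191)),]:
    print(n,onplane(c,u,.06).round(4))
print("socket S",onplane(S,(190+262/5,150+297/5),.06),"D",onplane(D,(190+575/5,160+237/5),.06))
print("knobtop S",onplane(S,(190+112/5,150+308/5),.103),"D",onplane(D,(190+680/5,160+100/5),.103))
# collar top z=.061 : collar centre
print("collar S",onplane(S,(190+692/5,150+160/5),.061),"D",onplane(D,(190+175/5,160+525/5),.061))
print("fork tips S",onplane(S,(190+692/5,150+82/5),.133),onplane(S,(190+718/5,150+120/5),.133),"D",onplane(D,(190+132/5,160+390/5),.133),onplane(D,(190+190/5,160+415/5),.133))
E
```

```text
S farleft [ 0.4796 -0.075   0.06  ]
S right [ 0.5358 -0.0876  0.06  ]
S knobend L [ 0.4477 -0.2304  0.06  ]
S knobend R [ 0.5065 -0.2451  0.06  ]
D L [ 0.5275 -0.0803  0.06  ]
D R [ 0.4706 -0.0738  0.06  ]
D knob end [ 0.4388 -0.2283  0.06  ]
socket S [ 0.49676886 -0.11499677  0.06      ] D [ 0.49240552 -0.11134779  0.06      ]
knobtop S [ 0.47458065 -0.20739719  0.103     ] D [ 0.47066328 -0.20211901  0.103     ]
collar S [0.5676581  0.17571762 0.061     ] D [0.56185642 0.17848334 0.061     ]
fork tips S [0.55445196 0.17589517 0.133     ] [0.58688517 0.17123983 0.133     ] D [0.5793223  0.17554652 0.133     ] [0.54692304 0.17828962 0.133     ]
```

```bash
python3 - <<'E'
from h import *
S=cam("scene");D=cam("side")
print(onplane(S,(395,176),0),onplane(S,(410,105),.25),onplane(D,(104,305),.25),onplane(D,(120,408),0))
E
```

```text
[0.6492293  0.41501395 0.        ] [0.57036221 0.47290471 0.25      ] [0.55249836 0.49452674 0.25      ] [0.56612666 0.52606724 0.        ]
```

Emit:
{"name": "play_rows", "arguments": {"steps": "-17 0 35.5 0 0 0;-17 0 35.5 0 0 0;-17 0 35.5 0 0 0;-17 0 35.5 0 0 0;-17 0 35.5 0 0 0", "hand": 85}}

```text
time_s: 1.17
tcp_pos: [0.564, 0.179, 0.2315]
tool_rot: [-1.571, -0.0, -0.001]
ft_force: [0.7, 0.8, -0.4]
width: 0.0849
```

Emit:
{"name": "play_rows", "arguments": {"steps": "0 0 0 0 -0.12 0;0 0 0 0 -0.12 0;0 0 0 0 -0.12 0;0 0 0 0 -0.12 0;0 0 0 0 -0.12 0"}}

```text
time_s: 1.58
tcp_pos: [0.565, 0.1776, 0.2314]
tool_rot: [-1.518, -0.475, 0.475]
ft_force: [-0.6, -0.6, 0.1]
width: 0.0851
```

Emit:
{"name": "play_rows", "arguments": {"steps": "0 0 0 0 -0.12 0;0 0 0 0 -0.12 0;0 0 0 0 -0.12 0;0 0 0 0 -0.12 0;0 0 0 0 -0.12 0"}}

```text
time_s: 2.0
tcp_pos: [0.565, 0.1774, 0.2314]
tool_rot: [-1.36, -0.936, 0.936]
ft_force: [0.0, 0.3, 0.5]
width: 0.0849
```

Emit:
{"name": "play_rows", "arguments": {"steps": "0 0 0 0 -0.12 0;0 0 0 0 -0.12 0;0 0 0 0 0 0;0 0 0 0 0 0;0 0 0 0 0 0"}}

```text
time_s: 2.42
tcp_pos: [0.565, 0.1774, 0.2313]
tool_rot: [-1.27, -1.11, 1.11]
ft_force: [-0.1, 0.3, -0.1]
width: 0.0852
```

```bash
python3 - <<'E'
from h import *
s=telemetry.get_state();print(s["joints"].round(3),s["tcp_pos"],s["tool_rot"],s["time_s"])
for n in ["wrist","scene","side"]: cv2.imwrite(f"pics/{n}1.png",snapshot(n)[:,:,::-1])
E
```

```text
[-0.115  0.464 -0.358  1.681  0.184  1.03   0.904] [0.56502158 0.17739739 0.23131066] [-1.26979498 -1.10960899  1.10962103] 2.4167
```

View pics/wrist1.png

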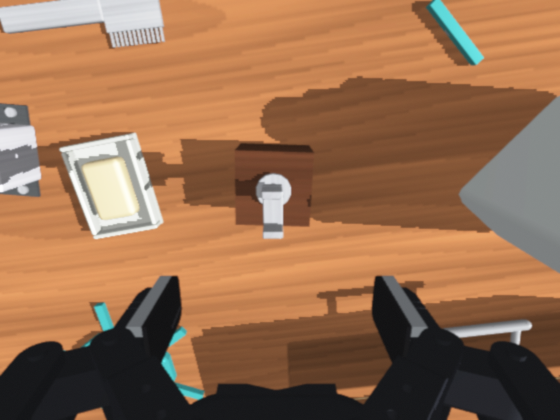

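```bash
python3 - <<'E'
from h import *
crop("pics/wrist1.png","pics/c3.png",220,130,110,120,6)
W=cam("wrist");print(onplane(W,(274,188),.061),onplane(W,(272.5,228.5),.133),onplane(W,(272.5,190),.133))
for r in regions_of("wrist","post")+regions_of("wrist","block"): print(r["score"],r["rect"])
E
```

```text
[0.56367358 0.17593349 0.061     ] [0.5771499  0.17343931 0.133     ] [0.54678538 0.17757343 0.133     ]
0.94 [275.2, 202.3, 38.5, 67.0]
0.61 [275.1, 183.5, 82.5, 85.8]
```

View pics/c3.png

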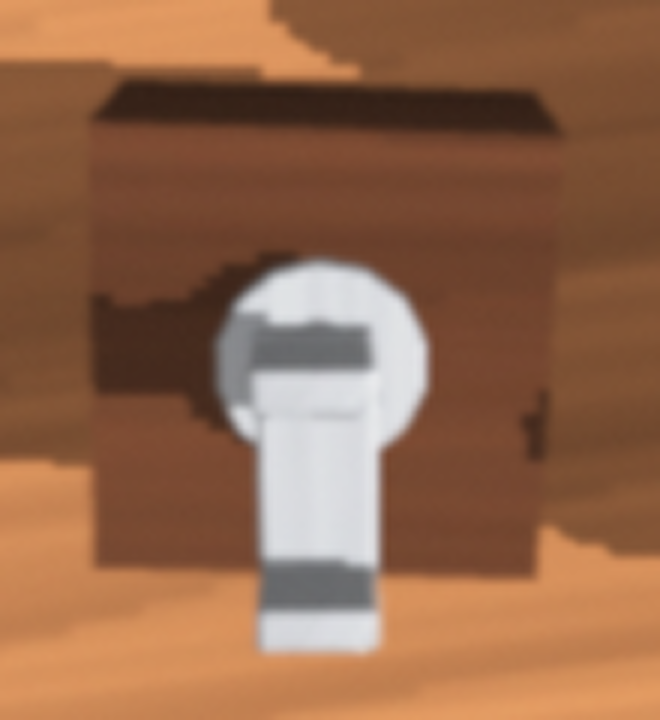

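Emit:
{"name": "play_rows", "arguments": {"steps": "-2 32 1.3 0 0 0;0 32 0 0 0 0;0 33 0 0 0 0;0 33 0 0 0 0;0 33 0 0 0 0"}}

```text
time_s: 3.08
tcp_pos: [0.5635, 0.1757, 0.067]
tool_rot: [-1.269, -1.112, 1.111]
ft_force: [0.8, 0.3, 0.2]
width: 0.0851
```

Emit:
{"name": "play_rows", "arguments": {"steps": "0 0 0 0 0 0;0 0 0 0 0 0;0 0 0 0 0 0;0 0 0 0 0 0;0 0 0 0 0 0", "hand": 10, "force": 40}}

```text
time_s: 3.5
tcp_pos: [0.565, 0.1762, 0.0706]
tool_rot: [-1.27, -1.115, 1.109]
ft_force: [0.6, 0.0, -0.2]
width: 0.0253
```

Emit:
{"name": "play_rows", "arguments": {"steps": "0 0 0 0 0 0;0 0 0 0 0 0;0 0 0 0 0 0;0 0 0 0 0 0;0 0 0 0 0 0"}}

```text
time_s: 3.92
tcp_pos: [0.5647, 0.1759, 0.0702]
tool_rot: [-1.27, -1.114, 1.11]
ft_force: [-1.4, -1.1, 7.0]
width: 0.0148
```

```bash
python3 - <<'E'
from h import *
s=telemetry.get_state();print(s)
for n in ["wrist","side"]: cv2.imwrite(f"pics/{n}2.png",snapshot(n)[:,:,::-1])
E
```

```text
{'time_s': 3.9167, 'joints': array([-0.15856818,  0.67078219, -0.29958696,  1.78856446,  0.28238976,
        0.72140999,  0.82979193]), 'qvel': array([ 5.61062504e-04,  1.51455053e-04, -3.79772559e-05,  2.52758863e-03,
        1.87331979e-03, -3.30896075e-04, -6.05369128e-04]), 'effort': array([-3.25871045e-01, -5.34964550e+01, -3.85919988e+00, -1.76689911e+01,
       -2.31832248e-02, -4.92276326e-01, -6.58462624e-03]), 'tcp_pos': array([0.56470839, 0.17593328, 0.07024614]), 'tool_rot': array([-1.2698427 , -1.11446597,  1.11024977]), 'ft_force': array([-1.36752855, -1.1404665 ,  7.03190765]), 'moment': array([-0.19525721,  0.23876864,  0.01775742]), 'width': 0.014777738770566299}
```

View pics/wrist2.png

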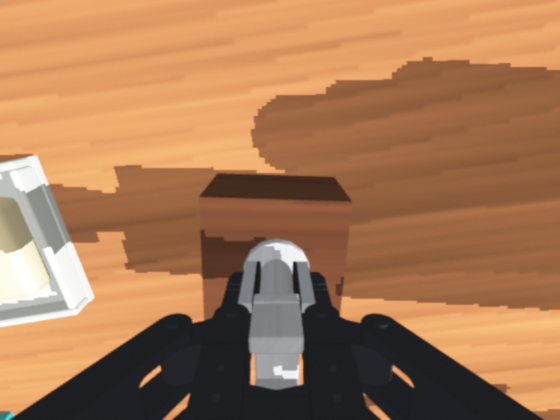

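Emit:
{"name": "play_rows", "arguments": {"steps": "0 -10 0 0 0 0;0 -20 0 0 0 0;0 -25 0 0 0 0;0 -25 0 0 0 0;0 -25 0 0 0 0"}}

```text
time_s: 4.43
tcp_pos: [0.5631, 0.1756, 0.1752]
tool_rot: [-1.268, -1.112, 1.112]
ft_force: [0.7, -0.5, -1.3]
width: 0.0152
```

Emit:
{"name": "play_rows", "arguments": {"steps": "-29 0 3 0 0 0;-30 0 3 0 0 0;-30 0 4 0 0 0;-30 0 4 0 0 0;-30 0 3 0 0 0"}}

```text
time_s: 4.85
tcp_pos: [0.5264, 0.0289, 0.1742]
tool_rot: [-1.269, -1.113, 1.112]
ft_force: [0.4, -0.0, -1.6]
width: 0.0146
```

Emit:
{"name": "play_rows", "arguments": {"steps": "-30 0 3 0 0 0;-30 0 3 0 0 0;-30 0 3 0 0 0;-30 0 3 0 0 0;-22 0 3 0 0 0"}}

```text
time_s: 5.27
tcp_pos: [0.4929, -0.1116, 0.1742]
tool_rot: [-1.27, -1.11, 1.111]
ft_force: [0.1, -0.2, -2.2]
width: 0.0149
```

Emit:
{"name": "play_rows", "arguments": {"steps": "0 0 0 0 0 0;0 0 0 0 0 0;0 0 0 0 0 0;0 0 0 0 0 0;0 0 0 0 0 0"}}

```text
time_s: 5.68
tcp_pos: [0.4942, -0.1073, 0.1735]
tool_rot: [-1.267, -1.114, 1.113]
ft_force: [0.1, -0.7, -2.3]
width: 0.0148
```

```bash
python3 - <<'E'
from h import *
s=telemetry.get_state();print(s["joints"].round(3),s["tcp_pos"],s["tool_rot"],s["ft_force"],s["width"])
print(Rn.from_rotvec(s["tool_rot"]).as_matrix().round(4))
np.save("s3.npy",np.r_[s["tcp_pos"],s["tool_rot"]])
for n in ["wrist","side","scene"]: cv2.imwrite(f"pics/{n}3.png",snapshot(n)[:,:,::-1])
E
```

```text
[ 0.374  0.389 -0.305  1.953  0.156  0.821  1.426] [ 0.49416671 -0.10729369  0.17354675] [-1.26725285 -1.11449676  1.11340737] [ 0.07457402 -0.69218765 -2.2788782 ] 0.014783967382403269
[[ 1.282e-01  5.000e-04 -9.917e-01]
 [ 9.917e-01  4.000e-04  1.282e-01]
 [ 5.000e-04 -1.000e+00 -4.000e-04]]
```

View pics/wrist3.png

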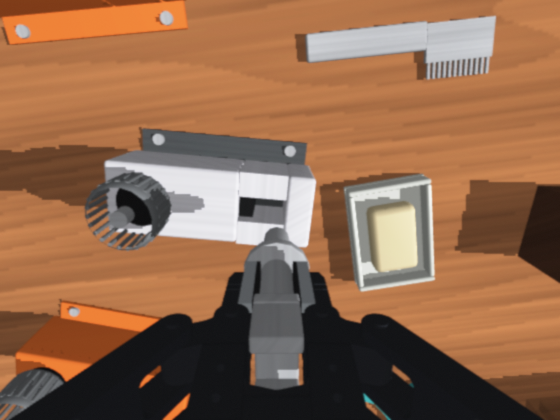

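View pics/side3.png

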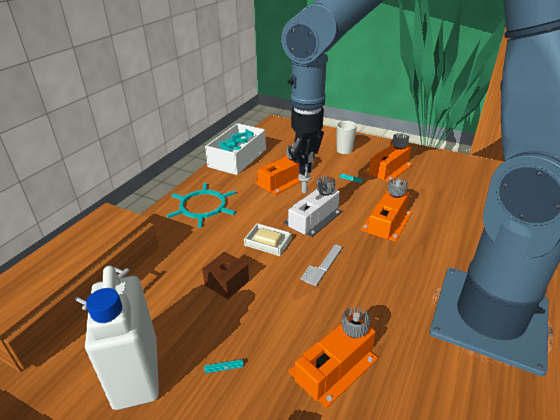

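```bash
python3 - <<'E'
from h import *
crop("pics/wrist3.png","pics/c4.png",75,120,250,140,3.2)
crop("pics/wrist3.png","pics/c5.png",220,150,110,120,6)
E
```

```text
(no output)
```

View pics/c4.png

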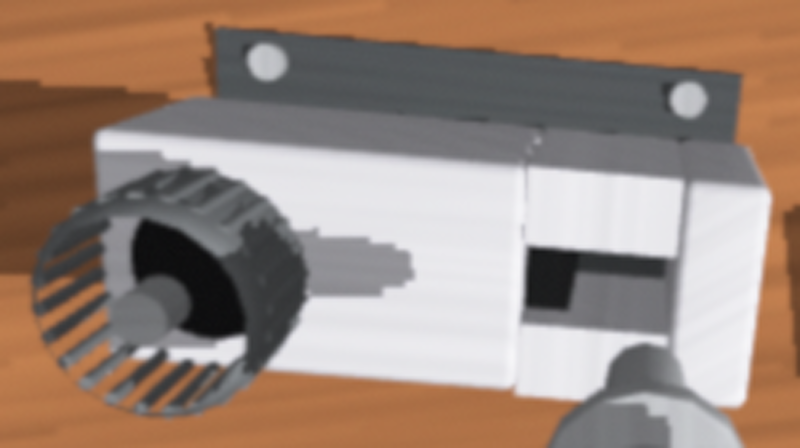

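View pics/c5.png

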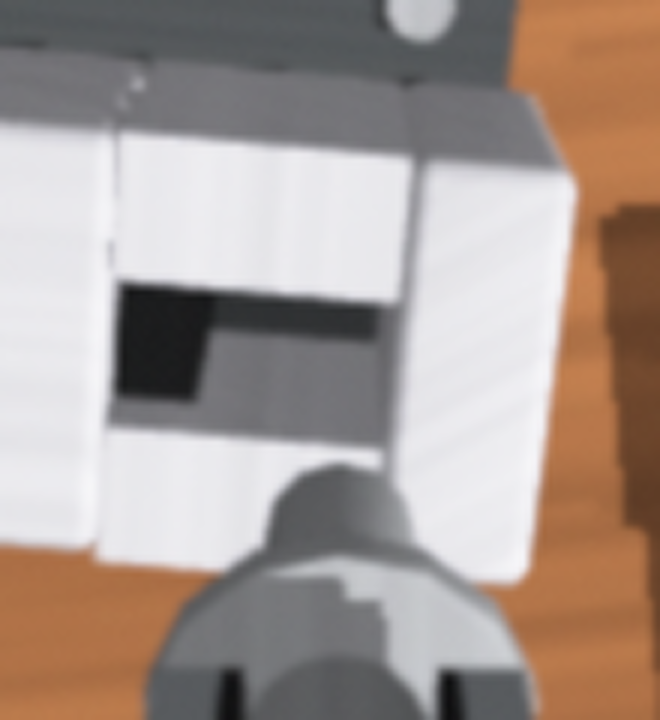

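```bash
cat > fit.py <<'E'
from h import *
from scipy.optimize import least_squares
def fit(src,s,obs,extra=[]):
    C=cam("wrist",s)
    M=np.array([o[0] for o in obs],float);P=np.array([o[1] for o in obs],float)
    # world xy of each obs
    Q=np.array([onplane(C,p,m[2])[:2] for p,m in zip(P,M)])
    f=lambda v:((np.c_[np.cos(v[2])*M[:,0]-np.sin(v[2])*M[:,1]+v[0],np.sin(v[2])*M[:,0]+np.cos(v[2])*M[:,1]+v[1]]-Q)*1000).ravel()
    r=least_squares(f,[.49,-.15,-.2],x_scale=[.01,.01,.1]);print("clamp",r.x.round(4));print(f(r.x).reshape(-1,2).round(1))
    v=r.x;sk=v[:2]+.048*np.array([-np.sin(v[2]),np.cos(v[2])]);kn=v[:2]-.055*np.array([-np.sin(v[2]),np.cos(v[2])])
    print("socket",sk.round(4),"knob",kn.round(4));return v
E
python3 - <<'E'
from fit import *
a=np.load("s3.npy");s={"tcp_pos":a[:3],"tool_rot":a[3:]}
c5=lambda u,v:(220+u/6-.4,150+v/6-.4); c4=lambda u,v:(75+u/3.2-.35,120+v/3.2-.35)
# clamp model xy, z. image up = toward -x
obs=[((-.0105,.058,.06),c5(400,303)),((.0105,.058,.06),c5(387,448)),
((-.030,.080,.06),c5(574,183)),((.030,.080,.06),c5(527,580)),
((-.030,-.085,.06),c4(97,145)),((.030,.024,.06),c4(513,386))][:5]
fit(0,s,obs)
C=cam("wrist",s)
for p in [c5(118,283),c5(105,428)]: print(onplane(C,p,.06))
print("jaw edge",onplane(C,c5(213,298),.05),onplane(C,c5(195,400),.05))
print("tcp",s["tcp_pos"]); 
# foot of post at z: tcp z -.0612
print("foot px expected",proj(C,[a[0],a[1],a[2]-.0612]), "seen tip", c5(338,465))
E
```

```text
clamp [ 0.4888 -0.1573 -0.1941]
[[ 0.  -0.1]
 [ 0.5 -0. ]
 [-1.6  0.8]
 [ 1.9  0.9]
 [-0.8 -1.5]]
socket [ 0.498  -0.1102] knob [ 0.4782 -0.2112]
[ 0.48209565 -0.13488198  0.06      ]
[ 0.50203877 -0.13994113  0.06      ]
jaw edge [ 0.48857152 -0.12373228  0.05      ] [ 0.50298393 -0.12843031  0.05      ]
tcp [ 0.49416671 -0.10729369  0.17354675]
foot px expected [[275.53951883 231.12222558]] seen tip (275.93333333333334, 227.1)
```

```bash
python3 - <<'E'
from fit import *
a=np.load("s3.npy");s={"tcp_pos":a[:3],"tool_rot":a[3:]};C=cam("wrist",s)
R=Rn.from_rotvec(a[3:]).as_matrix()
for off in [0,.001,.002,.003]:
    P=lambda r,z:proj(C,a[:3]+R@[0,0,r+off]+np.array([0,0,z-.0612]))[0].round(1)
    print(off,"foot",P(.0045,0),"z7",P(.008,.007),"collar bot",P(.017,.046),"top",P(.017,.052))
im=cv2.imread("pics/wrist3.png")[222:265,265:290].mean(2).astype(int)
print([(222+i,int(v)) for i,v in enumerate(im[:,10])])
E
```

```text
0 foot [275.5 224.7] z7 [275.5 223.4] collar bot [275.4 233.6] top [275.4 238.2]
0.001 foot [275.5 223.2] z7 [275.5 221.9] collar bot [275.4 231.8] top [275.3 236.3]
0.002 foot [275.5 221.8] z7 [275.5 220.4] collar bot [275.4 229.9] top [275.3 234.4]
0.003 foot [275.5 220.3] z7 [275.5 218.9] collar bot [275.4 228.1] top [275.3 232.5]
[(222, 121), (223, 141), (224, 189), (225, 225), (226, 217), (227, 151), (228, 101), (229, 92), (230, 92), (231, 93), (232, 92), (233, 93), (234, 92), (235, 93), (236, 93), (237, 92), (238, 92), (239, 94), (240, 94), (241, 99), (242, 129), (243, 174), (244, 190), (245, 179), (246, 139), (247, 118), (248, 116), (249, 115), (250, 116), (251, 115), (252, 114), (253, 115), (254, 116), (255, 116), (256, 115), (257, 115), (258, 111), (259, 101), (260, 91), (261, 88), (262, 89), (263, 89), (264, 88)]
```

Emit:
{"name": "play_rows", "arguments": {"steps": "-2 10 -0.7 0 0 0;-2.5 10 -0.8 0 0 0;0 10 0 0 0 0;0 8 0 0 0 0;0 5 0 0 0 0"}}

```text
time_s: 6.25
tcp_pos: [0.4937, -0.1132, 0.1285]
tool_rot: [-1.266, -1.111, 1.113]
ft_force: [0.1, 0.5, -1.6]
width: 0.0149
```

Emit:
{"name": "play_rows", "arguments": {"steps": "0 0 0 0 0 0;0 0 0 0 0 0;0 0 0 0 0 0;0 0 0 0 0 0;0 0 0 0 0 0"}}

```text
time_s: 6.67
tcp_pos: [0.495, -0.1134, 0.1307]
tool_rot: [-1.269, -1.113, 1.112]
ft_force: [0.1, -0.2, -1.7]
width: 0.0153
```

```bash
python3 - <<'E'
from h import *
s=telemetry.get_state();print(s["tcp_pos"],s["tool_rot"],s["ft_force"],s["width"])
np.save("s4.npy",np.r_[s["tcp_pos"],s["tool_rot"]])
for n in ["wrist","side","scene"]: cv2.imwrite(f"pics/{n}4.png",snapshot(n)[:,:,::-1])
crop("pics/wrist4.png","pics/c6.png",210,150,130,110,6)
crop("pics/side4.png","pics/c7.png",260,130,100,100,6)
crop("pics/scene4.png","pics/c8.png",190,160,90,80,7)
E
```

```text
[ 0.49500713 -0.11338569  0.13072098] [-1.26898969 -1.11284456  1.11201322] [ 0.05843941 -0.15785585 -1.72269668] 0.015323092220463255
```

View pics/c6.png

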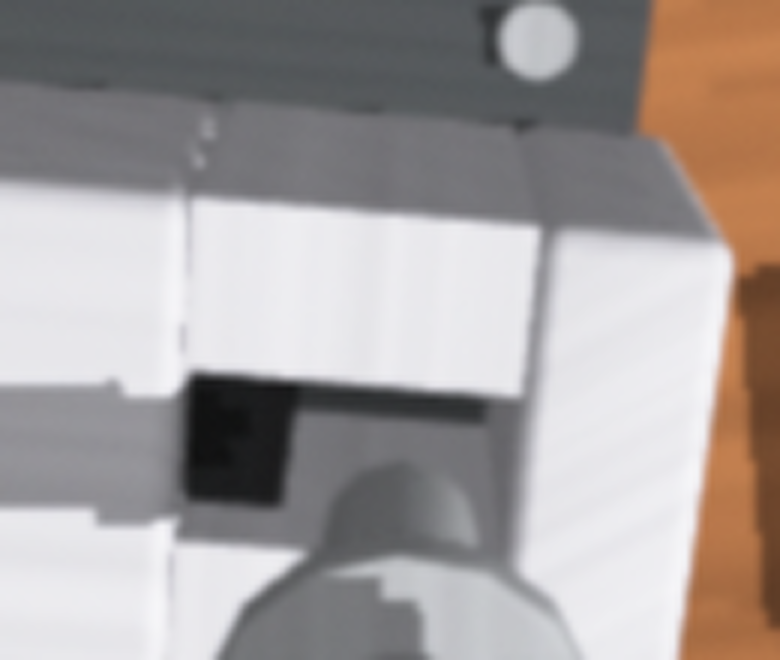

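View pics/c7.png

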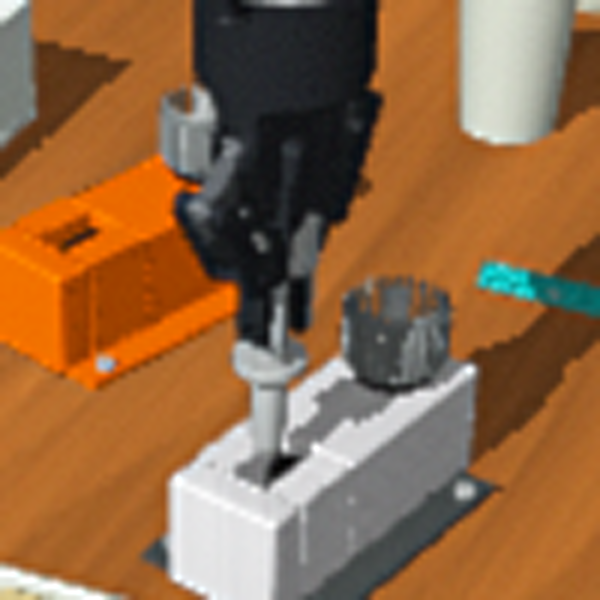

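View pics/c8.png

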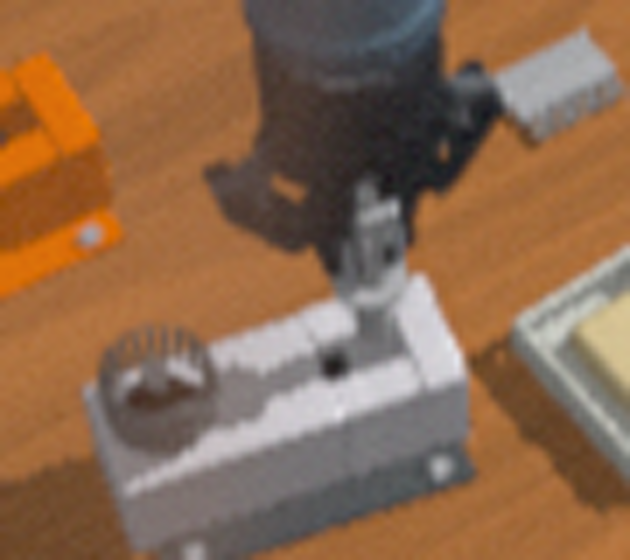

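```bash
python3 - <<'E'
from fit import *
a=np.load("s4.npy");s={"tcp_pos":a[:3],"tool_rot":a[3:]}
c6=lambda u,v:(210+u/6-.4,150+v/6-.4)
obs=[((-.0105,.058,.06),c6(521,396)),((-.0105,.0245,.06),c6(188,373)),((.0105,.0245,.06),c6(174,540)),((-.030,.080,.06),c6(730,245)),((-.030,.0245,.06),c6(190,192))]
obs=[obs[0],obs[3]]
C=cam("wrist",s)
for p in [c6(521,396),c6(188,373),c6(174,540),c6(730,245),c6(190,195)]: print(onplane(C,p,.06).round(4))
R=Rn.from_rotvec(a[3:]).as_matrix()
for off in [0,-.001,-.002,-.003,-.004]:
    P=lambda r,z:proj(C,a[:3]+R@[0,0,r+off]+np.array([0,0,z-.0612]))[0].round(1)
    print(off,"foot",P(.0045,0),"z7",P(.008,.007),"collar top",P(.017,.052))
S=cam("scene");D=cam("side")
c7=lambda u,v:(260+u/6-.4,130+v/6-.4);c8=lambda u,v:(190+u/7-.4,160+v/7-.4)
print("side corners",[onplane(D,c7(*p),.06).round(4) for p in [(170,478),(278,522),(475,370)]], "foot",onplane(D,c7(268,452),.0765).round(4))
print("scene corners",[onplane(S,c8(*p),.06).round(4) for p in [(420,275),(467,372),(128,495),(92,400)]])
E
```

```text
[ 0.4895 -0.0985  0.06  ]
[ 0.4819 -0.1352  0.06  ]
[ 0.5017 -0.1401  0.06  ]
[ 0.475  -0.0738  0.06  ]
[ 0.4618 -0.1316  0.06  ]
0 foot [275.6 224.6] z7 [275.6 223.4] collar top [275.4 238.2]
-0.001 foot [275.6 226.1] z7 [275.6 224.9] collar top [275.4 240.1]
-0.002 foot [275.6 227.5] z7 [275.6 226.3] collar top [275.4 241.9]
-0.003 foot [275.6 228.9] z7 [275.6 227.8] collar top [275.4 243.8]
-0.004 foot [275.6 230.4] z7 [275.6 229.3] collar top [275.4 245.7]
side corners [array([ 0.5301, -0.0828,  0.06  ]), array([ 0.4729, -0.0746,  0.06  ]), array([ 0.4389, -0.2267,  0.06  ])] foot [ 0.4897 -0.0997  0.0765]
scene corners [array([ 0.4766, -0.0746,  0.06  ]), array([ 0.5318, -0.0853,  0.06  ]), array([ 0.5003, -0.2436,  0.06  ]), array([ 0.4496, -0.2324,  0.06  ])]
```

Emit:
{"name": "play_rows", "arguments": {"steps": "0 6 0 0 0 0;0 6 0 0 0 0;0 8 0 0 0 0;0 8 0 0 0 0;0 8 0 0 0 0"}}

```text
time_s: 7.23
tcp_pos: [0.4943, -0.1132, 0.0931]
tool_rot: [-1.268, -1.112, 1.113]
ft_force: [0.0, 1.2, -2.1]
width: 0.0148
```

Emit:
{"name": "play_rows", "arguments": {"steps": "0 4 0 0 0 0;0 4 0 0 0 0;0 4 0 0 0 0;0 2 0 0 0 0;0 2 0 0 0 0"}}

```text
time_s: 7.65
tcp_pos: [0.4947, -0.1133, 0.0781]
tool_rot: [-1.268, -1.112, 1.112]
ft_force: [0.3, -0.8, -2.2]
width: 0.0149
```

Emit:
{"name": "play_rows", "arguments": {"steps": "0 1 0 0 0 0;0 1 0 0 0 0;0 1 0 0 0 0;0 0 0 0 0 0;0 0 0 0 0 0"}}

```text
time_s: 8.07
tcp_pos: [0.4947, -0.1133, 0.0754]
tool_rot: [-1.268, -1.112, 1.112]
ft_force: [0.0, 0.1, -1.8]
width: 0.0149
```

Emit:
{"name": "play_rows", "arguments": {"steps": "0 1 0 0 0 0;0 1 0 0 0 0;0 0 0 0 0 0;0 0 0 0 0 0;0 0 0 0 0 0"}}

```text
time_s: 8.48
tcp_pos: [0.4949, -0.1134, 0.0751]
tool_rot: [-1.269, -1.112, 1.113]
ft_force: [-7.2, 1.2, 21.1]
width: 0.0148
```

```bash
python3 - <<'E'
from h import *
s=telemetry.get_state();print(s["tcp_pos"],s["tool_rot"],s["ft_force"],s["width"])
for n in ["wrist","side","scene"]: cv2.imwrite(f"pics/{n}5.png",snapshot(n)[:,:,::-1])
crop("pics/wrist5.png","pics/c9.png",210,150,130,110,6)
crop("pics/side5.png","pics/c10.png",260,130,100,100,6)
E
```

```text
[ 0.49489854 -0.11338994  0.07512085] [-1.26915428 -1.11219914  1.1126488 ] [-7.17927984  1.23931154 21.08066407] 0.014804198929273047
```

View pics/c9.png

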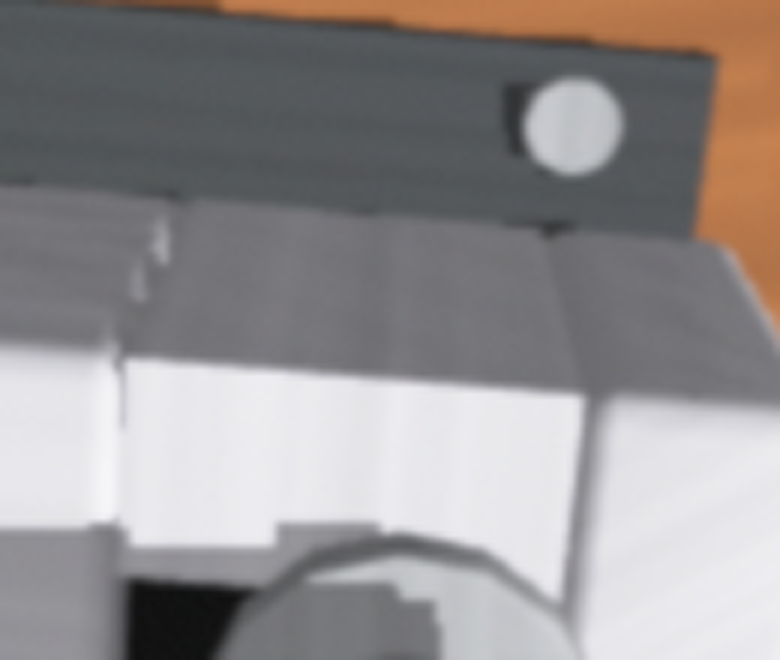

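View pics/c10.png

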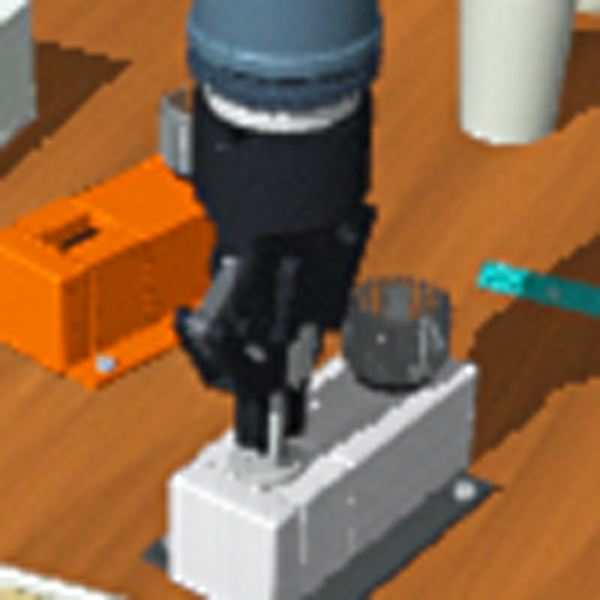

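Emit:
{"name": "play_rows", "arguments": {"steps": "0 0 0 0 0 0;0 0 0 0 0 0;0 0 0 0 0 0;0 0 0 0 0 0;0 0 0 0 0 0", "hand": 85}}

```text
time_s: 9.05
tcp_pos: [0.4946, -0.1133, 0.0731]
tool_rot: [-1.268, -1.112, 1.112]
ft_force: [-0.0, -0.4, 0.6]
width: 0.0746
```

Emit:
{"name": "play_rows", "arguments": {"steps": "0 -5 0 0 0 0;0 -20 0 0 0 0;0 -25 0 0 0 0;0 -30 0 0 0 0;0 -20 0 0 0 0"}}

```text
time_s: 9.47
tcp_pos: [0.4953, -0.1133, 0.1758]
tool_rot: [-1.27, -1.114, 1.112]
ft_force: [-0.1, 0.4, 0.2]
width: 0.0853
```

Emit:
{"name": "play_rows", "arguments": {"steps": "-20 -10 1 0 0 0;-20 -10 1 0 0 0;-20 0 1 0 0 0;-20 0 1 0 0 0;-19 0 1 0 0 0"}}

```text
time_s: 9.88
tcp_pos: [0.4766, -0.212, 0.1939]
tool_rot: [-1.269, -1.112, 1.112]
ft_force: [0.4, -0.0, -0.1]
width: 0.0851
```

Emit:
{"name": "play_rows", "arguments": {"steps": "0 0 0 0 0 0;0 0 0 0 0 0;0 0 0 0 0 0;0 0 0 0 0 0;0 0 0 0 0 0"}}

```text
time_s: 10.3
tcp_pos: [0.4771, -0.2096, 0.1933]
tool_rot: [-1.267, -1.114, 1.113]
ft_force: [-0.7, -0.3, -0.0]
width: 0.0851
```

```bash
python3 - <<'E'
from h import *
s=telemetry.get_state();print(s["joints"].round(3),s["tcp_pos"],s["tool_rot"],s["ft_force"],s["moment"],s["width"])
np.save("s6.npy",np.r_[s["tcp_pos"],s["tool_rot"]])
for n in ["wrist","side","scene"]: cv2.imwrite(f"pics/{n}6.png",snapshot(n)[:,:,::-1])
crop("pics/side6.png","pics/c11.png",260,130,100,100,6)
crop("pics/wrist6.png","pics/c12.png",200,120,250,150,3.2)
E
```

```text
[ 0.55   0.382 -0.275  1.901  0.132  0.876  1.651] [ 0.47709506 -0.20963495  0.19334205] [-1.26710321 -1.11392354  1.11337868] [-0.68828412 -0.31091588 -0.00218067] [ 0.01661183 -0.04288114  0.06123925] 0.08506289218431397
```

View pics/wrist6.png

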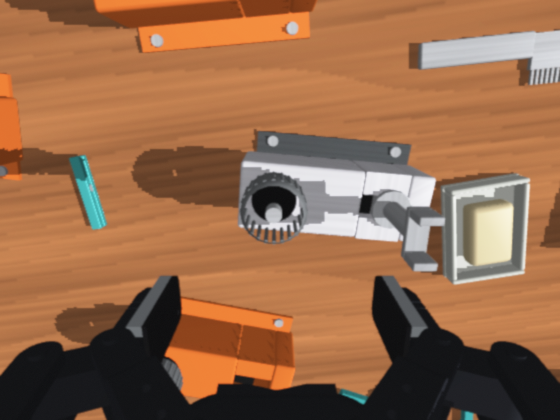

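View pics/c11.png

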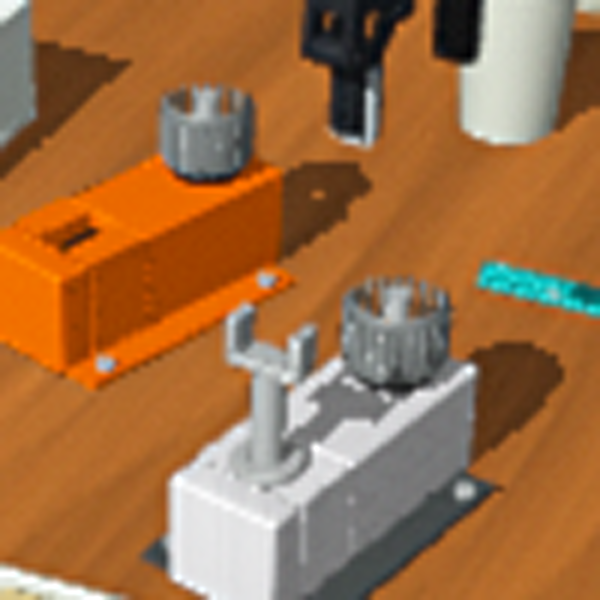

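View pics/c12.png

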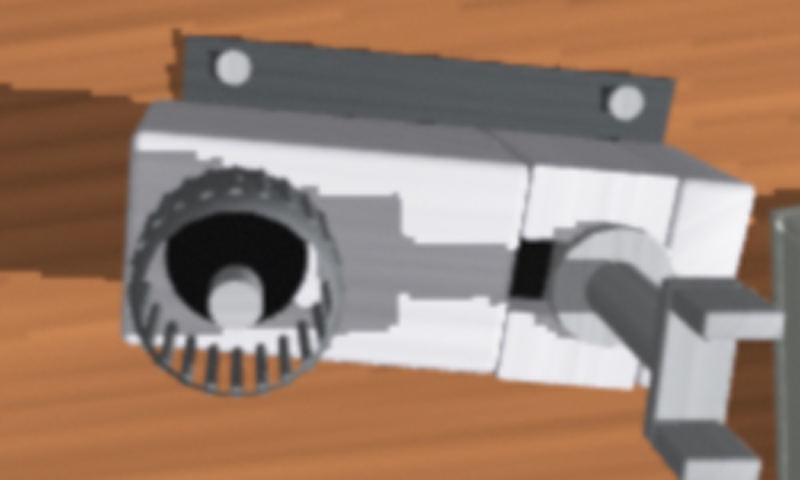

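```bash
python3 - <<'E'
from fit import *
a=np.load("s6.npy");s={"tcp_pos":a[:3],"tool_rot":a[3:]};C=cam("wrist",s)
c=lambda u,v:(200+u/3.2-.35,120+v/3.2-.35)
k=onplane(C,c(237,303),.1045);print("pin",k)
c11=lambda u,v:(260+u/6-.4,130+v/6-.4);print("side pin",onplane(cam("side"),c11(398,290),.1045))
for p in [(237,394),(132,295),(343,285)]:print(onplane(C,c(*p),.103))
print("collar ctr",onplane(C,c(612,284),.066))
R=Rn.from_rotvec(a[3:]).as_matrix()
for t in [k,[.4775,-.2115,.1]]: print((R.T@(np.r_[t[:2],.069]-a[:3])*1000).round(1))
E
```

```text
pin [ 0.47474637 -0.21073034  0.1045    ]
side pin [ 0.47414651 -0.20989842  0.1045    ]
[ 0.49779969 -0.21377206  0.103     ]
[ 0.47024936 -0.23442664  0.103     ]
[ 0.47404575 -0.18621567  0.103     ]
collar ctr [ 0.49520134 -0.1136157   0.066     ]
[ -1.4 124.3   2.2]
[ -1.9 124.3  -0.6]
```

Emit:
{"name": "play_rows", "arguments": {"steps": "-1.4 24 2 0 0 0;0 25 0 0 0 0;0 25 0 0 0 0;0 25 0 0 0 0;0 25 0 0 0 0"}}

```text
time_s: 10.87
tcp_pos: [0.4748, -0.2118, 0.0683]
tool_rot: [-1.268, -1.113, 1.112]
ft_force: [-0.3, 0.1, -0.7]
width: 0.085
```

Emit:
{"name": "play_rows", "arguments": {"steps": "0 0 0 0 0 0;0 0 0 0 0 0;0 0 0 0 0 0;0 0 0 0 0 0;0 0 0 0 0 0"}}

```text
time_s: 11.28
tcp_pos: [0.4757, -0.2124, 0.0708]
tool_rot: [-1.271, -1.114, 1.112]
ft_force: [-0.8, -0.3, 0.4]
width: 0.0846
```

```bash
python3 - <<'E'
from h import *
s=telemetry.get_state();print(s["joints"].round(3),s["tcp_pos"],s["tool_rot"],s["ft_force"],s["moment"],s["width"],s["effort"])
for n in ["wrist","side"]: cv2.imwrite(f"pics/{n}7.png",snapshot(n)[:,:,::-1])
crop("pics/side7.png","pics/c13.png",260,130,100,100,6)
E
```

```text
[ 0.512  0.572 -0.226  1.975  0.213  0.614  1.586] [ 0.47573687 -0.21239294  0.07080146] [-1.27081658 -1.11365107  1.11169576] [-0.77409133 -0.26301721  0.43266614] [ 0.01324778  0.06199971 -0.03783206] 0.08459113874000877 [-5.95710170e-02 -5.03969300e+01 -2.17178755e+00 -1.66960967e+01
  3.83070263e-03  3.26949186e-03  3.11818083e-03]
```

View pics/wrist7.png

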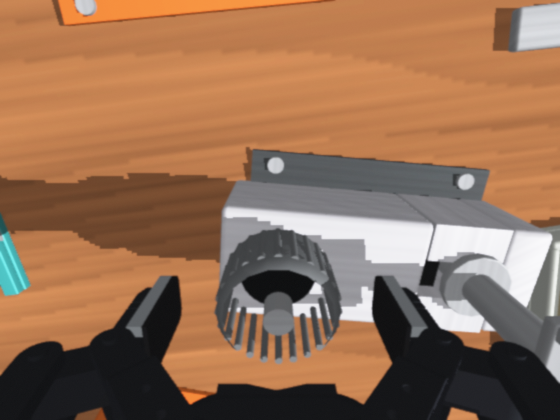

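View pics/c13.png

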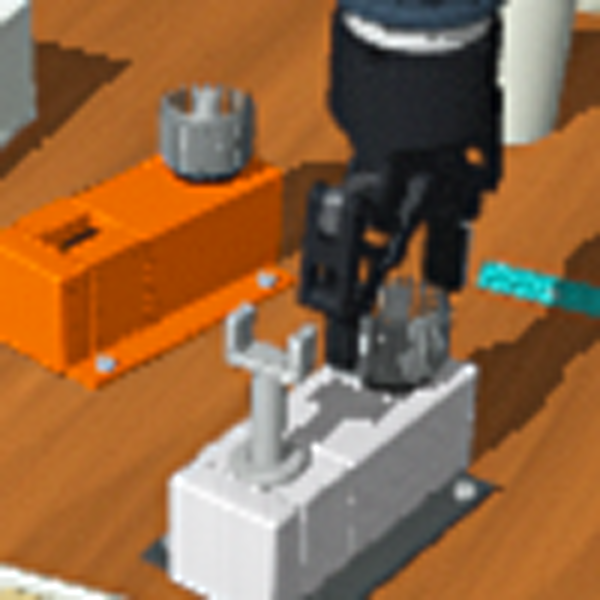

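```bash
python3 - <<'E'
from h import *
C=cam("wrist");s=telemetry.get_state();R=Rn.from_rotvec(s["tool_rot"]).as_matrix()
crop("pics/wrist7.png","pics/c14.png",205,215,150,160,4)
for p in [(279,303),(279,307)]: k=onplane(C,p,.1045);print(k,(R.T@(k-s["tcp_pos"])*1000).round(1))
print(proj(C,[s["tcp_pos"][0],s["tcp_pos"][1],.1045]))
E
```

```text
[ 0.4666631  -0.20962161  0.1045    ] [  1.5 -34.1   8.9]
[ 0.46840725 -0.20984558  0.1045    ] [  1.5 -34.1   7.1]
[[275.01253284 322.97443392]]
```

View pics/c14.png

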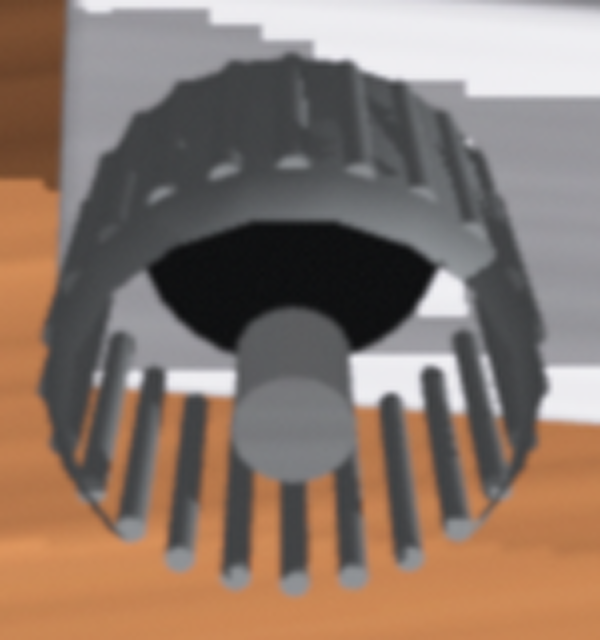

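Emit:
{"name": "play_rows", "arguments": {"steps": "1.5 2 0 0 0 0;0 0 0 0 0 0;0 0 0 0 0 0;0 0 0 0 0 0;0 0 0 0 0 0", "hand": 40, "force": 40}}

```text
time_s: 11.8
tcp_pos: [0.4747, -0.2115, 0.0678]
tool_rot: [-1.269, -1.111, 1.113]
ft_force: [-1.6, -2.3, 6.2]
width: 0.049
```

Emit:
{"name": "play_rows", "arguments": {"steps": "0 0 0 0 0 0;0 0 0 0 0 0;0 0 0 0 0 0;0 0 0 0 0 0;0 0 0 0 0 0"}}

```text
time_s: 12.22
tcp_pos: [0.4747, -0.2116, 0.0678]
tool_rot: [-1.269, -1.111, 1.113]
ft_force: [-2.6, -1.4, 5.1]
width: 0.0492
```

```bash
cat > m.py <<'E'
from h import *
s=telemetry.get_state();R=Rn.from_rotvec(s["tool_rot"]).as_matrix()
print("t",round(s["time_s"],2),"yaw",round(np.arctan2(R[1,0],R[0,0]),3),"F",s["ft_force"].round(1),"M",s["moment"].round(3),"e7",round(s["effort"][6],3),"j",s["joints"].round(2),"w",round(s["width"],4),"tcp",s["tcp_pos"].round(4))
E
python3 m.py
```

```text
t 12.22 yaw 1.439 F [-2.6 -1.4  5.1] M [-0.425  0.464  0.062] e7 -0.04 j [ 0.51  0.58 -0.22  1.98  0.22  0.61  1.58] w 0.0492 tcp [ 0.4747 -0.2116  0.0678]
```

Emit:
{"name": "play_rows", "arguments": {"steps": "0 0 0 0 0.04 0;0 0 0 0 0.04 0;0 0 0 0 0.04 0;0 0 0 0 0.04 0;0 0 0 0 0.04 0"}}

```text
time_s: 12.63
tcp_pos: [0.4748, -0.2114, 0.0678]
tool_rot: [-1.349, -0.96, 0.962]
ft_force: [-2.1, -1.1, 5.3]
width: 0.0487
```

```bash
python3 m.py
```

```text
t 12.63 yaw 1.238 F [-2.1 -1.1  5.3] M [-0.436  0.425  0.247] e7 0.249 j [ 0.47  0.57 -0.17  1.98  0.17  0.6   1.42] w 0.0487 tcp [ 0.4748 -0.2114  0.0678]
```

Emit:
{"name": "play_rows", "arguments": {"steps": "0 0 0 0 0.04 0;0 0 0 0 0.04 0;0 0 0 0 0.04 0;0 0 0 0 0.04 0;0 0 0 0 0.04 0"}}

```text
time_s: 13.05
tcp_pos: [0.4748, -0.2112, 0.0678]
tool_rot: [-1.416, -0.809, 0.809]
ft_force: [-1.8, -1.0, 6.1]
width: 0.049
```

```bash
python3 m.py; python3 - <<'E'
from h import *
for n in ["wrist"]: cv2.imwrite(f"pics/{n}8.png",snapshot(n)[:,:,::-1])
crop("pics/wrist8.png","pics/c15.png",200,180,300,200,2.6)
E
```

```text
t 13.05 yaw 1.038 F [-1.8 -1.   6.1] M [-0.299  0.393  0.297] e7 0.246 j [ 0.43  0.57 -0.12  1.98  0.12  0.6   1.27] w 0.049 tcp [ 0.4748 -0.2112  0.0678]
```

View pics/c15.png

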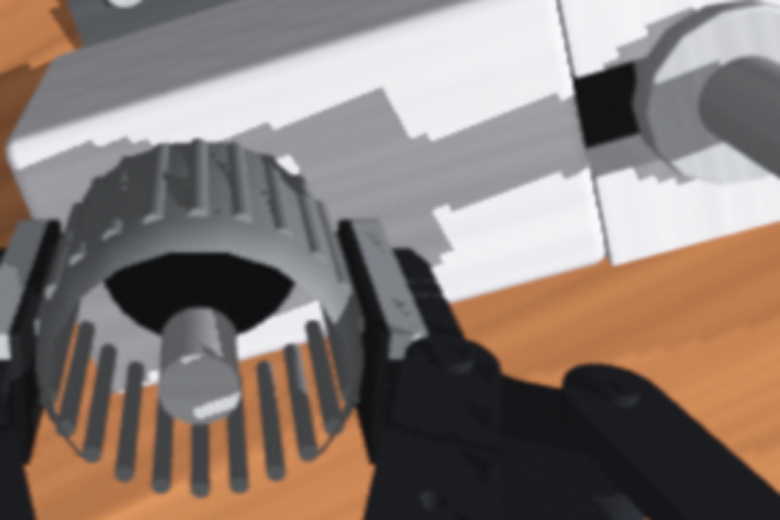

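Emit:
{"name": "play_rows", "arguments": {"steps": "0 0 0 0 0.03 0;0 0 0 0 0.03 0;0 0 0 0 0.03 0;0 0 0 0 0.03 0;0 0 0 0 0.03 0"}}

```text
time_s: 13.52
tcp_pos: [0.4749, -0.2111, 0.0678]
tool_rot: [-1.458, -0.694, 0.694]
ft_force: [-1.1, -1.2, 5.6]
width: 0.049
```

```bash
python3 m.py
```

```text
t 13.52 yaw 0.889 F [-1.1 -1.2  5.6] M [-0.258  0.403  0.246] e7 0.123 j [ 0.4   0.57 -0.08  1.98  0.08  0.59  1.15] w 0.049 tcp [ 0.4749 -0.2111  0.0678]
```

Emit:
{"name": "play_rows", "arguments": {"steps": "0 0 0 0 0.03 0;0 0 0 0 0.03 0;0 0 0 0 0.03 0;0 0 0 0 0.03 0;0 0 0 0 0.03 0"}}

```text
time_s: 13.93
tcp_pos: [0.475, -0.211, 0.0678]
tool_rot: [-1.493, -0.578, 0.578]
ft_force: [-0.9, -1.3, 5.1]
width: 0.0492
```

```bash
python3 m.py
```

```text
t 13.93 yaw 0.739 F [-0.9 -1.3  5.1] M [-0.249  0.408  0.215] e7 0.122 j [ 0.37  0.57 -0.04  1.99  0.04  0.59  1.03] w 0.0492 tcp [ 0.475  -0.211   0.0678]
```

Emit:
{"name": "play_rows", "arguments": {"steps": "0 0 0 0 0.03 0;0 0 0 0 0.03 0;0 0 0 0 0.03 0;0 0 0 0 0.03 0;0 0 0 0 0.03 0"}}

```text
time_s: 14.35
tcp_pos: [0.4751, -0.2109, 0.0678]
tool_rot: [-1.522, -0.462, 0.461]
ft_force: [-0.5, -0.5, 4.9]
width: 0.0491
```

```bash
python3 m.py
```

```text
t 14.35 yaw 0.589 F [-0.5 -0.5  4.9] M [-0.171  0.363  0.272] e7 0.12 j [ 0.33  0.57 -0.    1.99  0.01  0.59  0.92] w 0.0491 tcp [ 0.4751 -0.2109  0.0678]
```

Emit:
{"name": "play_rows", "arguments": {"steps": "0 0 0 0 0.03 0;0 0 0 0 0.03 0;0 0 0 0 0.03 0;0 0 0 0 0.03 0;0 0 0 0 0.03 0"}}

```text
time_s: 14.77
tcp_pos: [0.4753, -0.2108, 0.0678]
tool_rot: [-1.544, -0.345, 0.344]
ft_force: [0.1, -0.2, 4.8]
width: 0.0489
```

```bash
python3 m.py; python3 - <<'E'
from h import *
cv2.imwrite(f"pics/wrist9.png",snapshot("wrist")[:,:,::-1])
crop("pics/wrist9.png","pics/c16.png",260,80,300,220,2.6)
E
```

```text
t 14.77 yaw 0.439 F [ 0.1 -0.2  4.8] M [-0.233  0.365  0.265] e7 0.114 j [ 0.3   0.57  0.03  1.99 -0.03  0.59  0.8 ] w 0.0489 tcp [ 0.4753 -0.2108  0.0678]
```

View pics/c16.png

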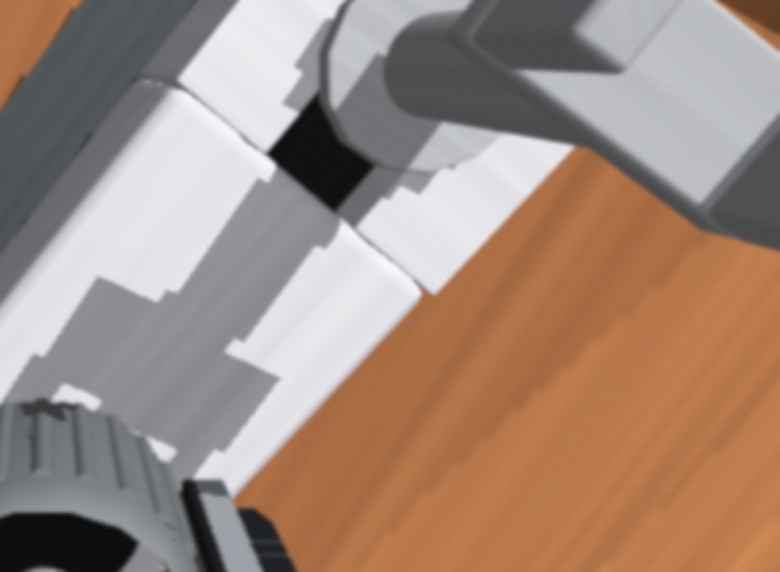

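Emit:
{"name": "play_rows", "arguments": {"steps": "0 0 0 0 0.025 0;0 0 0 0 0.025 0;0 0 0 0 0.025 0;0 0 0 0 0.025 0;0 0 0 0 0.025 0"}}

```text
time_s: 15.23
tcp_pos: [0.4754, -0.2108, 0.0678]
tool_rot: [-1.557, -0.247, 0.246]
ft_force: [-0.7, -0.7, 5.3]
width: 0.0492
```

```bash
python3 m.py
```

```text
t 15.23 yaw 0.314 F [-0.7 -0.7  5.3] M [-0.155  0.323  0.254] e7 0.054 j [ 0.28  0.57  0.07  1.99 -0.06  0.59  0.7 ] w 0.0492 tcp [ 0.4754 -0.2108  0.0678]
```

Emit:
{"name": "play_rows", "arguments": {"steps": "0 0 0 0 0.025 0;0 0 0 0 0.025 0;0 0 0 0 0.025 0;0 0 0 0 0.025 0;0 0 0 0 0.025 0"}}

```text
time_s: 15.65
tcp_pos: [0.4755, -0.2107, 0.0678]
tool_rot: [-1.566, -0.15, 0.148]
ft_force: [0.3, -0.6, 4.2]
width: 0.0487
```

```bash
python3 m.py
```

```text
t 15.65 yaw 0.189 F [ 0.3 -0.6  4.2] M [-0.125  0.256  0.248] e7 0.03 j [ 0.25  0.57  0.1   1.99 -0.1   0.58  0.61] w 0.0487 tcp [ 0.4755 -0.2107  0.0678]
```

Emit:
{"name": "play_rows", "arguments": {"steps": "0 0 0 0 0.025 0;0 0 0 0 0.025 0;0 0 0 0 0.025 0;0 0 0 0 0.025 0;0 0 0 0 0.025 0"}}

```text
time_s: 16.07
tcp_pos: [0.4756, -0.2107, 0.0678]
tool_rot: [-1.571, -0.051, 0.049]
ft_force: [0.9, -1.3, 4.1]
width: 0.0495
```

```bash
python3 m.py
```

```text
t 16.07 yaw 0.064 F [ 0.9 -1.3  4.1] M [-0.086  0.238  0.213] e7 0.051 j [ 0.23  0.57  0.13  1.99 -0.13  0.58  0.51] w 0.0495 tcp [ 0.4756 -0.2107  0.0678]
```

Emit:
{"name": "play_rows", "arguments": {"steps": "0 0 0 0 0.02 0;0 0 0 0 0.02 0;0 0 0 0 0.02 0;0 0 0 0 0.02 0;0 0 0 0 0.02 0"}}

```text
time_s: 16.48
tcp_pos: [0.4757, -0.2107, 0.0678]
tool_rot: [-1.571, 0.027, -0.029]
ft_force: [0.9, -1.6, 4.6]
width: 0.0488
```

```bash
python3 m.py
```

```text
t 16.48 yaw -0.036 F [ 0.9 -1.6  4.6] M [-0.077  0.184  0.264] e7 -0.009 j [ 0.21  0.57  0.16  2.   -0.15  0.59  0.43] w 0.0488 tcp [ 0.4757 -0.2107  0.0678]
```

Emit:
{"name": "play_rows", "arguments": {"steps": "0 0 0 0 0.02 0;0 0 0 0 0.02 0;0 0 0 0 0.02 0;0 0 0 0 0.02 0;0 0 0 0 0.02 0"}}

```text
time_s: 16.9
tcp_pos: [0.4758, -0.2107, 0.0678]
tool_rot: [-1.569, 0.105, -0.108]
ft_force: [1.4, -1.8, 4.8]
width: 0.0491
```

```bash
python3 m.py
```

```text
t 16.9 yaw -0.136 F [ 1.4 -1.8  4.8] M [-0.159  0.145  0.289] e7 -0.01 j [ 0.19  0.57  0.18  2.   -0.18  0.59  0.36] w 0.0491 tcp [ 0.4758 -0.2107  0.0678]
```

Emit:
{"name": "play_rows", "arguments": {"steps": "0 0 0 0 0.02 0;0 0 0 0 0.02 0;0 0 0 0 0.02 0;0 0 0 0 0.02 0;0 0 0 0 0.02 0"}}

```text
time_s: 17.32
tcp_pos: [0.4759, -0.2107, 0.0678]
tool_rot: [-1.563, 0.184, -0.187]
ft_force: [1.8, 0.4, 5.0]
width: 0.049
```

```bash
python3 m.py
```

```text
t 17.32 yaw -0.236 F [1.8 0.4 5. ] M [-0.034  0.096  0.291] e7 -0.018 j [ 0.17  0.57  0.21  2.   -0.21  0.59  0.28] w 0.049 tcp [ 0.4759 -0.2107  0.0678]
```

Emit:
{"name": "play_rows", "arguments": {"steps": "0 0 0 0 0.02 0;0 0 0 0 0.02 0;0 0 0 0 0.02 0;0 0 0 0 0.02 0;0 0 0 0 0.02 0"}}

```text
time_s: 17.73
tcp_pos: [0.476, -0.2107, 0.0678]
tool_rot: [-1.555, 0.262, -0.265]
ft_force: [3.1, -1.2, 5.3]
width: 0.0496
```

```bash
python3 m.py
```

```text
t 17.73 yaw -0.336 F [ 3.1 -1.2  5.3] M [-0.067  0.002  0.391] e7 -0.166 j [ 0.14  0.58  0.24  2.   -0.23  0.59  0.2 ] w 0.0496 tcp [ 0.476  -0.2107  0.0678]
```

Emit:
{"name": "play_rows", "arguments": {"steps": "0 0 0 0 0.02 0;0 0 0 0 0.02 0;0 0 0 0 0.02 0;0 0 0 0 0.02 0;0 0 0 0 0.02 0"}}

```text
time_s: 18.15
tcp_pos: [0.476, -0.2108, 0.0678]
tool_rot: [-1.544, 0.34, -0.343]
ft_force: [2.6, -1.2, 5.1]
width: 0.0491
```

```bash
python3 m.py; python3 - <<'E'
from h import *
cv2.imwrite(f"pics/side10.png",snapshot("side")[:,:,::-1])
crop("pics/side10.png","pics/c17.png",260,130,100,100,6)
E
```

```text
t 18.15 yaw -0.435 F [ 2.6 -1.2  5.1] M [-0.069 -0.08   0.581] e7 -0.339 j [ 0.12  0.58  0.26  2.   -0.26  0.59  0.13] w 0.0491 tcp [ 0.476  -0.2108  0.0678]
```

View pics/c17.png

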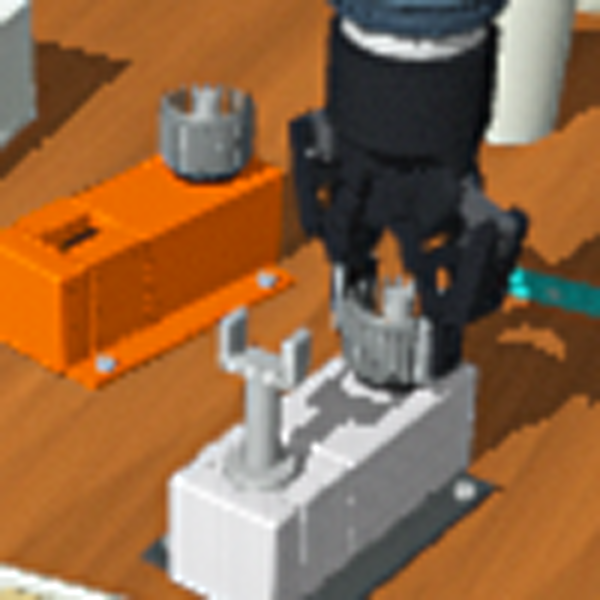

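Emit:
{"name": "play_rows", "arguments": {"steps": "0 0 0 0 0.01 0;0 0 0 0 0.01 0;0 0 0 0 0.01 0;0 0 0 0 0.01 0;0 0 0 0 0.01 0"}}

```text
time_s: 18.62
tcp_pos: [0.4761, -0.2108, 0.0678]
tool_rot: [-1.538, 0.378, -0.382]
ft_force: [2.2, -1.0, 5.0]
width: 0.0489
```

```bash
python3 m.py
```

```text
t 18.62 yaw -0.485 F [ 2.2 -1.   5. ] M [-0.018 -0.131  0.621] e7 -0.473 j [ 0.11  0.58  0.28  2.   -0.27  0.59  0.09] w 0.0489 tcp [ 0.4761 -0.2108  0.0678]
```

Emit:
{"name": "play_rows", "arguments": {"steps": "0 0 0 0 0.01 0;0 0 0 0 0.01 0;0 0 0 0 0.01 0;0 0 0 0 0.01 0;0 0 0 0 0.01 0"}}

```text
time_s: 19.03
tcp_pos: [0.4761, -0.2108, 0.0678]
tool_rot: [-1.53, 0.417, -0.421]
ft_force: [2.2, -1.5, 4.8]
width: 0.0492
```

```bash
python3 m.py
```

```text
t 19.03 yaw -0.535 F [ 2.2 -1.5  4.8] M [-0.092 -0.244  0.46 ] e7 -0.371 j [ 0.1   0.58  0.29  2.   -0.29  0.59  0.05] w 0.0492 tcp [ 0.4761 -0.2108  0.0678]
```

Emit:
{"name": "play_rows", "arguments": {"steps": "0 0 0 0 0.01 0;0 0 0 0 0.01 0;0 0 0 0 0.01 0;0 0 0 0 0.01 0;0 0 0 0 0.01 0"}}

```text
time_s: 19.45
tcp_pos: [0.4762, -0.2108, 0.0678]
tool_rot: [-1.522, 0.457, -0.461]
ft_force: [3.2, -1.6, 4.5]
width: 0.0491
```

```bash
python3 m.py
```

```text
t 19.45 yaw -0.586 F [ 3.2 -1.6  4.5] M [-0.067 -0.365  0.252] e7 -0.141 j [ 0.09  0.59  0.3   2.   -0.3   0.59  0.01] w 0.0491 tcp [ 0.4762 -0.2108  0.0678]
```

Emit:
{"name": "play_rows", "arguments": {"steps": "0 0 0 0 0.01 0;0 0 0 0 0.01 0;0 0 0 0 0.01 0;0 0 0 0 0.01 0;0 0 0 0 0.01 0"}}

```text
time_s: 19.87
tcp_pos: [0.4762, -0.2109, 0.0678]
tool_rot: [-1.513, 0.496, -0.501]
ft_force: [4.3, -0.9, 5.8]
width: 0.0489
```

```bash
python3 m.py
```

```text
t 19.87 yaw -0.637 F [ 4.3 -0.9  5.8] M [-0.078 -0.462  0.049] e7 0.03 j [ 0.08  0.59  0.32  2.   -0.31  0.6  -0.03] w 0.0489 tcp [ 0.4762 -0.2109  0.0678]
```

Emit:
{"name": "play_rows", "arguments": {"steps": "0 0 0 0 0.01 0;0 0 0 0 0.01 0;0 0 0 0 0.01 0;0 0 0 0 0.01 0;0 0 0 0 0.01 0"}}

```text
time_s: 20.28
tcp_pos: [0.4762, -0.2109, 0.0678]
tool_rot: [-1.503, 0.535, -0.539]
ft_force: [5.4, -1.2, 4.9]
width: 0.0495
```

```bash
python3 m.py
```

```text
t 20.28 yaw -0.687 F [ 5.4 -1.2  4.9] M [-0.003 -0.548  0.101] e7 0.018 j [ 0.07  0.59  0.33  2.   -0.33  0.6  -0.06] w 0.0495 tcp [ 0.4762 -0.2109  0.0678]
```

Emit:
{"name": "play_rows", "arguments": {"steps": "0 0 0 0 0.01 0;0 0 0 0 0.01 0;0 0 0 0 0.01 0;0 0 0 0 0.01 0;0 0 0 0 0.01 0"}}

```text
time_s: 20.7
tcp_pos: [0.4763, -0.2109, 0.0678]
tool_rot: [-1.493, 0.573, -0.578]
ft_force: [4.3, -2.3, 5.2]
width: 0.0493
```

```bash
python3 m.py
```

```text
t 20.7 yaw -0.736 F [ 4.3 -2.3  5.2] M [-0.095 -0.625  0.344] e7 -0.169 j [ 0.06  0.59  0.34  2.   -0.34  0.6  -0.1 ] w 0.0493 tcp [ 0.4763 -0.2109  0.0678]
```

Emit:
{"name": "play_rows", "arguments": {"steps": "0 0 0 0 0.01 0;0 0 0 0 0.01 0;0 0 0 0 0.01 0;0 0 0 0 0.01 0;0 0 0 0 0 0"}}

```text
time_s: 21.12
tcp_pos: [0.4763, -0.2109, 0.0678]
tool_rot: [-1.484, 0.604, -0.609]
ft_force: [5.2, -2.4, 5.0]
width: 0.0486
```

```bash
python3 m.py
```

```text
t 21.12 yaw -0.776 F [ 5.2 -2.4  5. ] M [-0.14  -0.584  0.298] e7 -0.387 j [ 0.06  0.59  0.35  2.   -0.35  0.6  -0.13] w 0.0486 tcp [ 0.4763 -0.2109  0.0678]
```

Emit:
{"name": "play_rows", "arguments": {"steps": "0 0 0 0 0.01 0;0 0 0 0 0.01 0;0 0 0 0 0.01 0;0 0 0 0 0 0;0 0 0 0 0 0"}}

```text
time_s: 21.53
tcp_pos: [0.4764, -0.211, 0.0678]
tool_rot: [-1.478, 0.627, -0.632]
ft_force: [5.1, -2.5, 4.6]
width: 0.0487
```

```bash
python3 m.py
```

```text
t 21.53 yaw -0.805 F [ 5.1 -2.5  4.6] M [-0.13  -0.615  0.41 ] e7 -0.387 j [ 0.05  0.59  0.36  2.   -0.36  0.6  -0.15] w 0.0487 tcp [ 0.4764 -0.211   0.0678]
```

Emit:
{"name": "play_rows", "arguments": {"steps": "0 0 0 0 0 0;0 0 0 0 0 0;0 0 0 0 0 0;0 0 0 0 0 0;0 0 0 0 0 0", "hand": 85}}

```text
time_s: 21.95
tcp_pos: [0.4742, -0.2102, 0.067]
tool_rot: [-1.478, 0.63, -0.628]
ft_force: [0.5, 0.9, 0.1]
width: 0.0846
```

Emit:
{"name": "play_rows", "arguments": {"steps": "0 0 0 0 0 0;0 0 0 0 0 0;0 -10 0 0 0 0;0 -20 0 0 0 0;0 -30 0 0 0 0"}}

```text
time_s: 22.37
tcp_pos: [0.4732, -0.2099, 0.1268]
tool_rot: [-1.478, 0.633, -0.626]
ft_force: [0.7, 0.3, 0.5]
width: 0.0849
```

Emit:
{"name": "play_rows", "arguments": {"steps": "0 -30 0 0 0 0;0 -30 0 0 0 0;0 -20 0 0 0 0;0 0 0 0 0 0;0 0 0 0 0 0"}}

```text
time_s: 22.78
tcp_pos: [0.4755, -0.2107, 0.2088]
tool_rot: [-1.477, 0.627, -0.631]
ft_force: [-0.8, 0.8, -1.2]
width: 0.0848
```

```bash
python3 m.py; python3 - <<'E'
from h import *
for n in ["wrist","side","scene"]: cv2.imwrite(f"pics/{n}11.png",snapshot(n)[:,:,::-1])
crop("pics/side11.png","pics/c18.png",260,130,100,100,6)
crop("pics/scene11.png","pics/c19.png",190,160,90,80,7)
E
```

```text
t 22.78 yaw -0.805 F [-0.8  0.8 -1.2] M [ 0.033 -0.01   0.024] e7 -0.053 j [-0.05  0.37  0.48  1.93 -0.22  0.89 -0.27] w 0.0848 tcp [ 0.4755 -0.2107  0.2088]
```

View pics/c18.png

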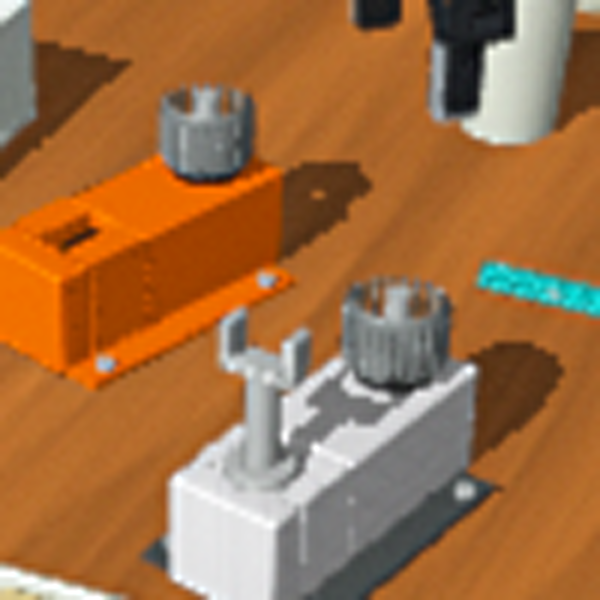

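View pics/wrist11.png

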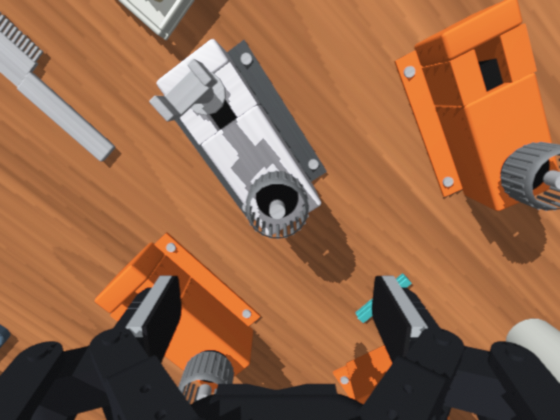

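View pics/scene11.png

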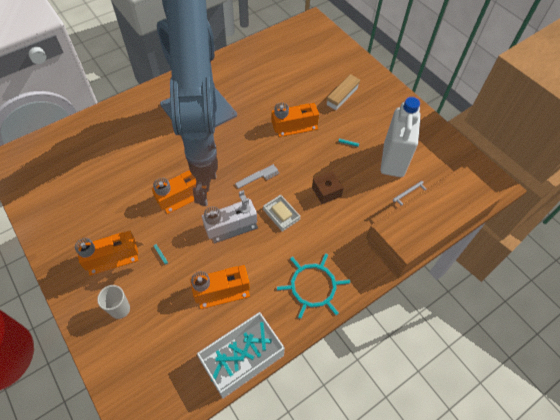

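```bash
python3 -c "
from workcell import ticket
print(ticket.hand_in())"
```

```text
the job is handed in; nothing more can be done
None
```

The post now stands upright in the aluminium clamp, down on its collar and gripped. I stopped the knob after what I take to be the first click, let go, and handed in at about 23 s of the 72 s; no verdict was reported.

- **Post:** The post went down freely. The collar met the clamp at a tool height of 75.1 mm against the 75.2 mm I worked out, with about 21 N upward on the wrist. The pictures after release show it standing on its collar.
- **Knob:** Turning torque stayed near 0.25 N m for the first 1.7 rad, climbed to about 0.62 N m, and fell to about 0.05 N m. It was climbing again, at about 0.41 N m, when I stopped roughly 0.3 rad past the peak. The second drop was not due until about 0.39 rad past the peak.
- **Last look:** The pictures show the post upright in the socket and shifted towards the end wall. The arm is clear above, and the other things on the shelf look unmoved.

- **Two readings disagreed:** The torque fell by about 0.57 N m, more than the 0.3 N m described, which I put down to knob friction changing sign at rest. The last joint's effort also differed from the wrist moment on some late steps, and I went by the wrist moment.
- **Not measured directly:** I could not read the tell-tale, and I did not measure the grip force on the post.

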